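Focus the slide viewer, then feed the blue-framed slide label up and hold it there

ROBOT

A 6-joint arm with a two-finger parallel gripper is mounted at the origin on a cart in front of the work surface, level with it; the furniture and walls round the work are solid. World frame = base frame: x ahead of the robot, y to its left, z up, the work surface at z = 0. Lengths are in m, angles in rad, forces in N, time in s.
With the tool pointing down it reaches from about 0.375 to 0.9 m from the base axis. Payload 3.1 kg.
Tool frame: the origin (TCP) lies between the finger pads; the fingertips stand manip.nose_length ahead of it and the grasp point (between the pads) lies 5 mm behind it (manip.nose_length is the distance from the TCP to the fingertips, in m); z points along the fingers, y is the line along which they close (so a half turn about z gives the same grasp; the last joint's range is limited). The gripper opens to 85 mm and grips with 20 to 120 N. Pads are 22 mm wide; open, the fingers measure 114 mm over their backs; the gripper's body (76 mm by 85 mm) begins 54 mm behind the grasp point. The pads swing forward as they close: fully open they stand 13 mm farther back than shut.
Start: joints at [1.167, 0.527, 1.433, -0, 1.181, -0.178], TCP at [0.14, 0.609, 0.245] pointing down, gripper open.
Joint ranges: [-3.08, 3.08], [-0.75, 2.2], [0.22, 2.44], [-1.43, 4.57], [0, 2.65], [-2.85, 2.85]. Speed limits (rad/s): [2.79, 2.79, 3.14, 3.14, 3.14, 3.14].

INTERFACE

Orientations are given as a unit quaternion [x, y, z, w].
In Python, from station import monitor, eyes, job, manip gives the robot as it stands.
- The arm moves only by the shell command python3 -m pendant 'ROWS' [FORCE]. ROWS is JSON, a list that holds one entry, the list of rows, each a list of 7 numbers: the shift along the tool's x, y, z as a fraction of full scale, then the turn, a rotation vector about the tool's x, y, z as a fraction of full scale, then the opening, from 0 (shut) to 1 (fully open). A call has 1 to 20 rows; each row shifts and turns the commanded pose from where the row before left it, along the tool's axes as they then stand; what a row does not reach is not made up. Full scale, the value 1, is 800 mm for a shift and 0.12 rad for a turn. A row lasts 1/10 s, in which the tool goes at most 50 mm and 8.59 degrees, less where a joint would pass 70% of its speed; a pose out of reach is approached as far as the arm can. A call with a number of a shift or a turn outside -1 to 1 is refused whole. A call with a gripper value outside its range is refused whole. The fingers move at their own pace and stop on an object; FORCE is the grip in N (left out, the last holds). Time passes only in rows, so rows that do not move let the fingers close. It gives the time, the measured TCP pose, the force, the opening and the grip force at its end, in the units of the state.
- monitor.sense(): the state, without advancing time (a new reading comes with each control period).
- eyes.snapshot(name): name is "scene" or "top" or "wrist"; returns a dict with "pixels" (420x560x3 uint8, red, green, blue), "depth" (420x560 float32, m along the optical axis (not along the pixel's ray), 0 where there is no reading), "intrinsics" (3x3 intrinsics, pixels), "k1" (the pictures are not rectified: a ray, as slopes to the right and down, at radius r is drawn at 1 + k1 r^2 times it, then the intrinsics apply), "eye" and "attitude" of the camera in the world. Camera axes: x right, y down, z forward; pixel columns grow to the right and rows downward; lengths in m; the calibration is good to about 2 mm. A picture is of the moment at which its call begins.
- job.sign_off(): hands the job in; it is judged then, once.
The state is a dict: "t": time; "q": joint angles; "qd": joint speeds; "tau": joint torques, N m; "tcp_pos": TCP position; "tool_rot": TCP orientation; "force": force on the tool from outside, world axes, zero at the start; "ft_torque": the same for the moment, N m; "finger_gap": opening from 0.0 (shut) to 1.0 (fully open); "gripper_force": force on a finger pad.
Only numpy, scipy, OpenCV 4.12 (cv2) and the standard library are available. Lean on these libraries where they do the work, as an engineer would, in place of code of your own. Each camera call takes 0.05 s, during which the arm holds its last target. There are 200 camera calls.

TASK

Turn the viewer's focus knob until its white pointer line stands at the red index mark. Then take the blue-framed slide from the rack, find its frosted end by the corner notch, and feed it, plain long edge first, into the viewer's sloping slot with the label face up and the frosted end at the right as seen from the front, pushing it fully home against the sprung stop. Finish still gripping the slide and holding it home; leave the other two slides standing in the rack.

Things in the scene. Friction and masses are not known exactly. Their poses are not given: they have to be found in the camera images.
- viewer: Light grey console, 180 x 170 x 150 mm, fixed. Origin: centre of underside; own z up, own -x the front, facing the robot within 0.3 rad. Screen and knob on the flat top. The front slopes up and back at 35 degrees from 97 mm height (own x = -85 mm) to 150 mm (x = -9 mm); the dark-lipped feed slot runs square into this slope: inward is (0.574, 0, -0.819) in own axes.
- slot_mouth (a point): Centre of the slot in the plane of the sloping face: (-45, 0, 125) mm in the viewer's axes. Slot 84 mm wide along own y, 11 mm high, with flared lips (opening to 91 x 18 mm) standing 5 mm out from the face. The sprung stop waits 20 mm in from the face along the slot (27 mm when pushed fully home).
- label_home (a point): Where the centre of the blue slide's label lies when the slide is fully home, label face up, frosted end at the viewer's right (own -y): 9 mm in from the face along the slot, 29 mm right of its middle, 4 mm above its mid-plane.
- feed_stop (a joint): Sprung stop inside the slot, in m along the slot: 0 when out, 0.007 when pushed fully home. Spring 1.4 N when out, 4.5 N when fully home; it pushes the slide out again when let go.
- focus_knob (a joint): Focus knob, rad about the vertical: 0 at its anticlockwise end, grows clockwise seen from above, 1.40 with the white pointer line at the red index mark, 2.80 at the clockwise end. Starts anticlockwise of the mark. Stays where it is left (friction 0.04 N m).
- knob_grip (a point): Middle of the knob's bar grip, on the knob's vertical axis, 168 mm above the bench, at (45, -43) mm in the viewer's axes. Black skirt 47 mm across, top at 158 mm height; on it a bar 42 x 11 mm, top at 177 mm. The bar lies along the pointer line: at joint value q it points (1.40 - q) rad anticlockwise of the viewer's own +x; the red mark is towards own +x.
- slide_rack: Grey-blue plastic rack, 100 (x) x 130 (y) mm, fixed, at any yaw. Three troughs along its own x, 45 mm apart along its own y, floor at 8 mm, walls 9.4 mm apart and up to 22 mm height, in which the three slides stand on a long edge. Origin: centre of underside.
- slide_blue: Blue-framed slide 80 x 8 x 56 mm, 30 to 65 g, standing in any trough, notched edge up (top at 64 mm). Origin: middle of the lower, plain edge. Own x: along the length to the frosted end; own y: out of the label face (white there; the other face is blue throughout); own z: to the notched edge. Seen from above with the notch at the right end, the label face is on the far side.
- blue_label (a point): Centre of the printed label on the slide's label face: (29, 4, 18) mm in the slide's axes. The frosted end is the last 22 mm at own +x.
- blue_notch (a point): Middle of the corner notch, a square 11 x 11 mm cut at the frosted end of the slide's upper edge: (34.5, 0, 50.5) mm in the slide's axes.
- slide_orange: Orange-framed slide of the same size, in another trough; stays there. Axes as for the blue one.
- slide_grey: Grey-framed slide of the same size, in the remaining trough; stays there. Axes as for the blue one.
Mind the look-alikes: they are no part of the job. Leave any pink look-alike of the slide_blue alone.

How it is judged:
By the outcome, as a careful person would: the job done as asked, in the order asked, and still so for the second after the job is handed in, while the arm keeps its last pose, push and grip.
It also fails if it takes over 58 s, if anything falls off the work surface, if the arm or the gripper's body presses on something with over 40 N, if the wrist force passes 120 N, or if a joint passes its speed limit or range.

## Working session

There is one attempt and no reset: what is moved stays moved. The work goes in short steps, Python scripts to look and compute and a shell command to move; the robot and the scene stay as the last step left them, time stands still between calls to the robot, and variables do not carry over. Pictures are saved under pics/ and viewed, at most 10 in all, crops included, and the job is handed in when it is done.

```bash
ls; mkdir -p pics
cat > h.py <<'E'
import numpy as np, cv2
from station import monitor, eyes, job, manip
from scipy.spatial.transform import Rotation as R
def rot(a):
    a=np.asarray(a,float); return a if a.shape==(3,3) else R.from_quat(a).as_matrix()
def snap(n,f=None):
    s=eyes.snapshot(n)
    if f: cv2.imwrite('pics/'+f,s['pixels'][:,:,::-1])
    return s
def rays(s,uv):
    K=np.array(s['intrinsics']);uv=np.asarray(uv,float).reshape(-1,2)
    d=(uv-K[[0,1],[2,2]])/K[[0,1],[0,1]]
    p=d.copy()
    for _ in range(20): p=d/(1+s['k1']*(p**2).sum(1,keepdims=True))
    return np.c_[p,np.ones(len(p))]
def onplane(s,uv,z):
    r=rays(s,uv)@rot(s['attitude']).T; e=np.array(s['eye'])
    return e+r*((z-e[2])/r[:,2])[:,None]
def bydepth(s,uv):
    uv=np.asarray(uv).reshape(-1,2).astype(int)
    return np.array(s['eye'])+(rays(s,uv)*s['depth'][uv[:,1],uv[:,0]][:,None])@rot(s['attitude']).T
E
python3 - <<'E'
from h import *
a=snap('top','top1.png');b=snap('scene','scene1.png')
st=monitor.sense();print(st, manip.nose_length)
for s in (a,b):print(s['eye'],rot(s['attitude']).round(3).tolist(),s['intrinsics'],s['k1'])
E
```

```text
pics
{'t': 0.1, 'q': array([ 1.16652292e+00,  5.28376640e-01,  1.43375581e+00,  1.72302478e-06,
        1.18138780e+00, -1.78476345e-01]), 'qd': array([-0.00116352, -0.0015688 , -0.00235257,  0.0006761 , -0.00089183,
        0.00067134]), 'tau': array([-3.49610191e-04, -4.43306994e+01, -1.78585553e+01, -2.14800675e-04,
        3.93918759e-03,  3.10159749e-05]), 'tcp_pos': array([0.13964261, 0.60858203, 0.24443517]), 'tool_rot': array([ 1.12659121e-01,  9.93633229e-01, -9.22944613e-04, -2.77632732e-04]), 'force': array([-0.31827224, -0.43989987,  0.46925961]), 'ft_torque': array([ 0.00403919, -0.01948145,  0.03398067]), 'gripper_force': 0.0, 'finger_gap': 1.0038860570063763} 0.014
[0.30286063 0.08709567 1.27562994] [[-0.037, -0.979, 0.199], [-0.999, 0.036, -0.009], [0.001, -0.199, -0.98]] [[478.93621405   0.         286.37602225]
 [  0.         478.93621405 204.27751333]
 [  0.           0.           1.        ]] 0.04040219269449964
[0.00368886 0.40811078 0.68220741] [[-0.497, -0.566, 0.658], [-0.868, 0.319, -0.381], [0.006, -0.76, -0.65]] [[384.9202714    0.         277.20817127]
 [  0.         384.9202714  208.7761518 ]
 [  0.           0.           1.        ]] -0.11239078958015614
```

View pics/top1.png

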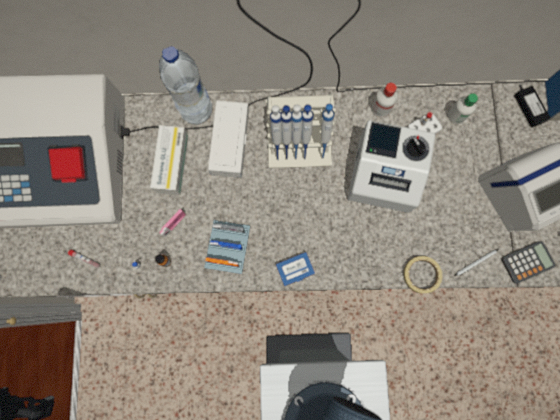

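View pics/scene1.png

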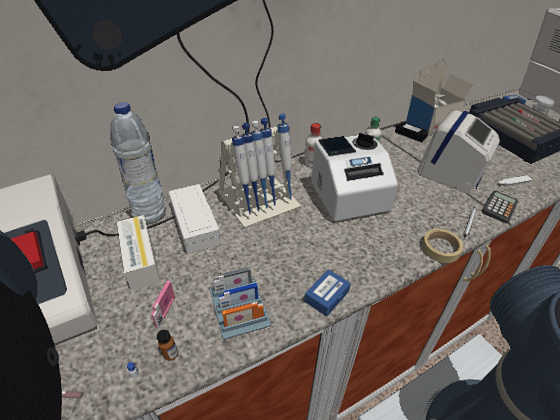

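Top picture: viewer around (392,165) with the knob at (416,147). The rack is at (227,246), with grey, blue and orange slides at rows 228, 243 and 261.

Candidates for the blue slide:
- blue slide in the middle trough, (227,243)
- pink look-alike, (173,221)
- flat blue box, (295,268)
- orange slide, (222,261), and grey slide, (230,228)

I choose (227,243) and will check it in a close crop.

Run:
```python
import cv2,numpy as np
t=cv2.imread('pics/top1.png');s=cv2.imread('pics/scene1.png')
f=lambda im,x,y,w,h,k:cv2.resize(im[y:y+h,x:x+w],(w*k,h*k),interpolation=cv2.INTER_CUBIC)
a=f(t,200,215,56,60,5);b=f(t,345,105,100,105,5);c=f(s,205,260,75,85,3) 
d=f(s,305,125,100,100,3)
o=np.zeros((600,800,3),np.uint8)
o[:300,:280]=a;o[:525,290:790]=b;o[310:565,:225]=c
cv2.imwrite('pics/crop1.png',o)
```

```text
(no output)
```

View pics/crop1.png

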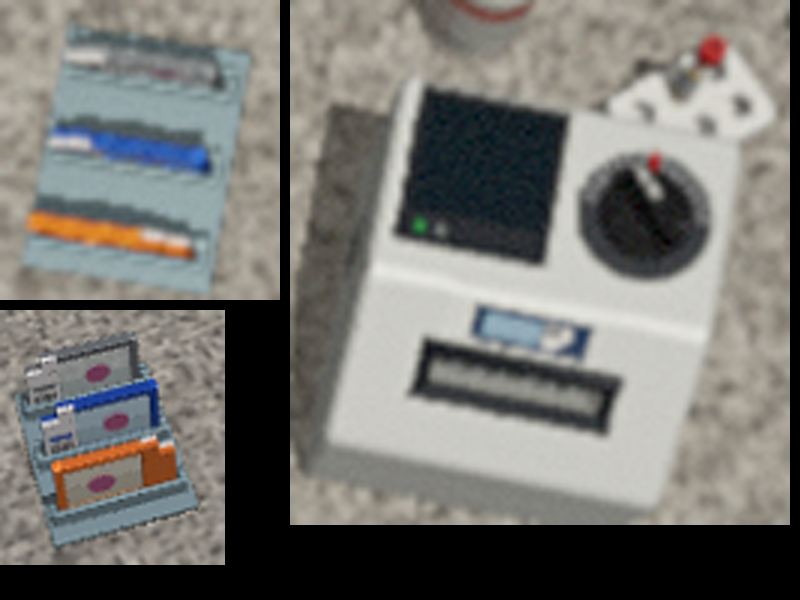

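The crop confirms the middle, blue-framed slide. Its notch and frosted end are at the image left (world +y), and its label face is towards the robot. The viewer's knob is at about (416,148), with the pointer left of the red mark at (418,137).

Run:
```python
from h import *
s=snap('top')
c=lambda p,x0,y0,o=0:[(x0+(u-o)/5,y0+v/5) for u,v in p]
v=onplane(s,c([(410,80),(740,140)],345,105,290),.15);v2=onplane(s,c([(330,445),(655,505)],345,105,290),.097)
print(v.round(3),v2.round(3))
k=onplane(s,[(416,148)],.158);print('knob',k)
for a,b in((v),(v2)): d=a-b;print('yaw',np.arctan2(-d[0],d[1]), np.linalg.norm(d))
f=(v[0]-v2[0]+v[1]-v2[1]);print('yaw f',np.arctan2(f[1],f[0]))
r=onplane(s,c([(70,25),(250,50),(210,290),(25,262)],200,215),.02);print(r.round(3),r.mean(0))
h=cv2.cvtColor(s['pixels'],cv2.COLOR_RGB2HSV)
m=cv2.inRange(h,(108,150,60),(125,255,255));m[:,:200]=0;m[:, 256:]=0;m[:215]=0;m[275:]=0
ys,xs=np.nonzero(m);p=onplane(s,np.c_[xs,ys],.064);print('blue',p.mean(0),len(p))
print(cv2.minAreaRect(np.float32(p[:,:2])))
st=monitor.sense();w=snap('wrist');T=rot(st['tool_rot']);print('cam in tool',T.T@(np.array(w['eye'])-st['tcp_pos']),(T.T@rot(w['attitude'])).round(3).tolist(),w['intrinsics'][0][0]);print(T.round(3))
```

```text
[[ 0.735 -0.135  0.15 ]
 [ 0.697 -0.295  0.15 ]] [[ 0.563 -0.092  0.097]
 [ 0.526 -0.252  0.097]]
knob [[ 0.65807895 -0.24278535  0.158     ]]
yaw -0.23097426493345263 0.1640710653679883
yaw -0.22511305223837363 0.1643940491337285
yaw f -0.2455446934242743
[[0.522 0.27  0.02 ]
 [0.506 0.175 0.02 ]
 [0.38  0.198 0.02 ]
 [0.398 0.294 0.02 ]] [0.45165466 0.23399658 0.02      ]
blue [0.44979586 0.22363831 0.064     ] 73
((0.45153316855430603, 0.23189985752105713), (0.07591076195240021, 0.008545800112187862), 77.25572967529297)
cam in tool [ 0.06864874  0.00063553 -0.12930193] [[-0.001, -0.963, -0.27], [1.0, -0.0, -0.001], [0.001, -0.27, 0.963]] 322.8180162451246
[[-0.975  0.224 -0.001]
 [ 0.224  0.975 -0.002]
 [ 0.    -0.002 -1.   ]]
```

```bash
python3 -m pendant '[[[-0.036,-0.037,-0.002,0,0,0,0.5],[-0.036,-0.037,-0.002,0,0,0,0.5],[-0.036,-0.037,-0.002,0,0,0,0.5],[-0.036,-0.037,-0.002,0,0,0,0.5],[-0.036,-0.037,-0.002,0,0,0,0.5],[-0.036,-0.037,-0.002,0,0,0,0.5],[-0.036,-0.037,-0.002,0,0,0,0.5],[-0.036,-0.037,-0.002,0,0,0,0.5],[-0.036,-0.037,-0.002,0,0,0,0.5],[-0.036,-0.037,-0.002,0,0,0,0.5],[-0.036,-0.037,-0.002,0,0,0,0.5],[-0.036,-0.037,-0.002,0,0,0,0.5]]]'
python3 -m pendant '[[[-0.036,-0.037,-0.002,0,0,0,0.5],[-0.036,-0.037,-0.002,0,0,0,0.5],[-0.036,-0.037,-0.002,0,0,0,0.5],[-0.036,-0.037,-0.002,0,0,0,0.5],[-0.036,-0.037,-0.002,0,0,0,0.5],[-0.036,-0.037,-0.002,0,0,0,0.5],[-0.036,-0.037,-0.002,0,0,0,0.5],[-0.036,-0.037,-0.002,0,0,0,0.5],[-0.036,-0.037,-0.002,0,0,0,0.5],[-0.036,-0.037,-0.002,0,0,0,0.5],[-0.036,-0.037,-0.002,0,0,0,0.5],[-0.036,-0.037,-0.002,0,0,0,0.5],[0,0,0,0,0,0,0.5],[0,0,0,0,0,0,0.5]]]'
python3 - <<'E'
from h import *
s=snap('wrist','w1.png');st=monitor.sense();print(st['tcp_pos'],st['q'].round(3))
E
```

```text
t: 1.4
tcp_pos: [0.3978, 0.184, 0.2647]
tool_rot: [0.113, 0.994, 0.0, 0.0]
force: [0.9, -0.3, 0.2]
finger_gap: 0.499
gripper_force: 0.0
t: 2.8
tcp_pos: [0.6542, -0.2386, 0.2826]
tool_rot: [0.113, 0.994, 0.001, -0.001]
force: [-0.1, 0.2, -0.1]
finger_gap: 0.499
gripper_force: 0.0
[ 0.65380457 -0.23744342  0.28282244] [-0.509  0.595  1.193  0.     1.356 -1.854]
```

View pics/w1.png

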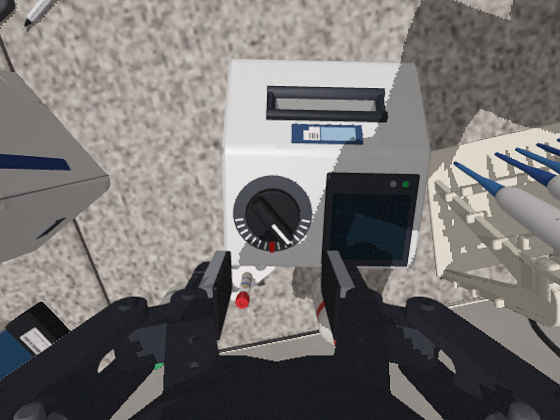

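The wrist view shows the slot at (327,103), the knob at about (272,212), the red mark at (272,246) and the tip of the white pointer at about (290,243). The pointer is anticlockwise of the mark.

Run:
```python
from h import *
s=snap('wrist');st=monitor.sense();print(s['eye'],s['depth'][[212,160,103],[272,290,327]])
g=cv2.cvtColor(s['pixels'],cv2.COLOR_RGB2GRAY);h=cv2.cvtColor(s['pixels'],cv2.COLOR_RGB2HSV)
def comp(m,x0,y0,x1,y1):
    k=np.zeros_like(m);k[y0:y1,x0:x1]=m[y0:y1,x0:x1];n,l,t,c=cv2.connectedComponentsWithStats(k);i=1+t[1:,4].argmax();return np.uint8(l==i),t[i],c[i]
d,t,c=comp(np.uint8(g<130),228,168,318,256);print('skirt',t,c)
cs=max(cv2.findContours(d,cv2.RETR_EXTERNAL,cv2.CHAIN_APPROX_NONE)[0],key=len)
e=cv2.fitEllipse(cv2.convexHull(cs));print(e)
K=onplane(s,[e[0]],.153)[0];K2=onplane(s,[e[0]],.158)[0];print('knob',K,K2)
r=cv2.inRange(h,(0,130,90),(8,255,255))|cv2.inRange(h,(172,130,90),(180,255,255))
m,t,c=comp(r,250,235,295,258);M=onplane(s,[c],.151)[0];print('red',c,M, 'r',np.linalg.norm(M-K))
w=np.uint8(g>150);m,t,c=comp(w,262,205,296,247)
ys,xs=np.nonzero(m);P=onplane(s,np.c_[xs,ys],.177);vx,vy,x0,y0=cv2.fitLine(np.float32(P[:,:2]),cv2.DIST_L2,0,.01,.01).ravel()
print('pointer',t,c,P.mean(0),np.arctan2(vy,vx),'from K',np.arctan2(*(P.mean(0)-K)[[1,0]]))
print('redang',np.arctan2(*(M-K)[[1,0]]))
m,t,c=comp(np.uint8(g<100),255,78,395,128);print('slot',t,c)
cs=max(cv2.findContours(m,cv2.RETR_EXTERNAL,cv2.CHAIN_APPROX_NONE)[0],key=len)
b=cv2.minAreaRect(cs);print(b)
bp=cv2.boxPoints(b);q=onplane(s,bp,.128);print(q.round(4))
# body edges: screen
m,t,c=comp(np.uint8(g<90),322,168,425,266);b=cv2.minAreaRect(max(cv2.findContours(m,0,1)[0],key=len));q=onplane(s,cv2.boxPoints(b),.15);print('screen',b,q.round(4))
cv2.imwrite('pics/k.png',cv2.resize(s['pixels'][60:270,215:425,::-1],None,fx=2.8,fy=2.8,interpolation=cv2.INTER_CUBIC))
```

```text
[ 0.58727158 -0.2216523   0.41231858] [0.25482675 0.25884616 0.27847266]
skirt [ 232  176   79   78 4461] [270.78771576 212.93454382]
((271.1756896972656, 214.1888885498047), (76.82808685302734, 78.9432601928711), 100.59092712402344)
knob [ 0.66013806 -0.24264843  0.153     ] [ 0.6587331  -0.24224359  0.158     ]
red [270.18518519 247.        ] [ 0.68938687 -0.25043819  0.151     ] r 0.03033436111803834
pointer [270 225  19  20  93] [279.13978495 234.76344086] [ 0.67093427 -0.23848622  0.177     ] 0.47136378 from K 0.3679654935328637
redang -0.2602856004218801
slot [ 265   87  122   37 2932] [324.95293315 104.38472033]
((325.7467041015625, 104.63116455078125), (121.18712615966797, 34.064353942871094), 1.4320961236953735)
[[ 0.585  -0.231   0.128 ]
 [ 0.5587 -0.2239  0.128 ]
 [ 0.5835 -0.1264  0.128 ]
 [ 0.6105 -0.1309  0.128 ]]
screen ((369.11065673828125, 219.80023193359375), (94.19145202636719, 92.38334655761719), 1.2188752889633179) [[ 0.7165 -0.2106  0.15  ]
 [ 0.6361 -0.1935  0.15  ]
 [ 0.655  -0.1185  0.15  ]
 [ 0.7374 -0.1293  0.15  ]]
```

View pics/k.png

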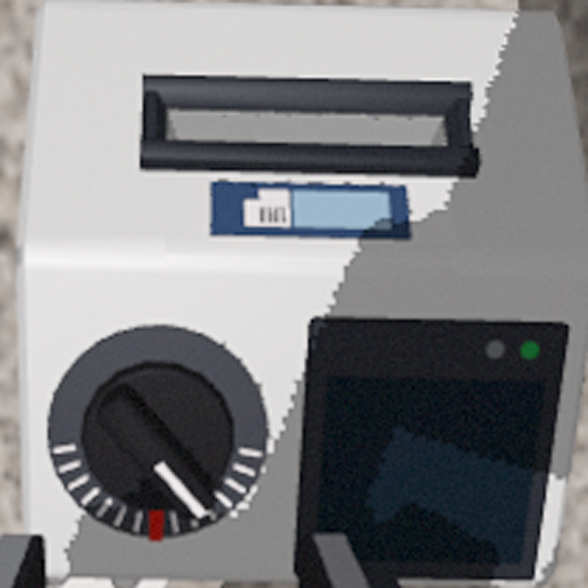

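The zoomed view shows the knob centre at about (271,214), the bar pointing to lower right about 0.7 rad anticlockwise of the red mark at (270,247), and the slot lip rectangle centred at (326,105). I take the viewer yaw as about -0.25.

```bash
python3 -m pendant '[[[-0.0097,-0.0047,0,0,0,-0.95,0.45],[0,0,0,0,0,-0.95,0.45],[0,0,0,0,0,-0.95,0.45],[0,0,0,0,0,-0.95,0.45],[0,0,0,0,0,-0.95,0.45],[0,0,0,0,0,-0.95,0.45],[0,0,0.03,0,0,0,0.45],[0,0,0.03,0,0,0,0.45],[0,0,0.03,0,0,0,0.45],[0,0,0.023,0,0,0,0.45],[0,0,0.015,0,0,0,0.45],[0,0,0.007,0,0,0,0.45],[0,0,0,0,0,0,0.45]]]' 30
python3 -m pendant '[[[0,0,0,0,0,0,0],[0,0,0,0,0,0,0],[0,0,0,0,0,0,0],[0,0,0,0,0,0,0],[0,0,0,0,0,0,0],[0,0,0,0,0,0,0],[0,0,0,0,0,0,0]]]' 30
python3 - <<'E'
from h import *
st=monitor.sense();T=rot(st['tool_rot']);print(st['tcp_pos'],st['q'].round(3),st['force'],st['ft_torque'],'bar yaw',np.arctan2(-T[1,0],-T[0,0]))
E
```

```text
t: 4.2
tcp_pos: [0.6609, -0.2426, 0.1754]
tool_rot: [-0.227, 0.974, 0.0, -0.0]
force: [-0.8, 0.3, 0.5]
finger_gap: 0.446
gripper_force: 0.0
t: 4.9
tcp_pos: [0.6618, -0.2434, 0.1772]
tool_rot: [-0.227, 0.974, -0.0, 0.001]
force: [-0.9, 1.3, 5.9]
finger_gap: 0.123
gripper_force: 31.7
[ 0.66175167 -0.24335201  0.17717153] [-5.110e-01  7.080e-01  1.274e+00  1.000e-03  1.158e+00 -2.540e+00] [-0.9472644   1.27074676  5.86944586] [0.35151085 0.15712767 0.00608293] bar yaw 0.4582476009314265
```

```bash
python3 -m pendant '[[[0,0,-0.0025,0,0,0,0],[0,0,0,0,0,0.735,0],[0,0,0,0,0,0.735,0],[0,0,0,0,0,0.735,0],[0,0,0,0,0,0.735,0],[0,0,0,0,0,0.735,0],[0,0,0,0,0,0.735,0],[0,0,0,0,0,0.735,0],[0,0,0,0,0,0.735,0],[0,0,0,0,0,0,0],[0,0,0,0,0,0,0]]]' 30
python3 - <<'E'
from h import *
st=monitor.sense();T=rot(st['tool_rot']);print(st['force'],st['ft_torque'],'bar yaw',np.arctan2(-T[1,0],-T[0,0]))
E
python3 -m pendant '[[[0,0,0,0,0,0,0.45],[0,0,0,0,0,0,0.45],[0,0,0,0,0,0,0.45],[0,0,-0.025,0,0,0,0.45],[0,0,-0.035,0,0,0,0.45],[0,0,-0.035,0,0,0,0.45],[0,0,-0.035,0,0,0,0.45],[0,0,0,0,0,0,0.45],[0,0,0,0,0,0,0.45]]]'
python3 - <<'E'
from h import *
s=snap('wrist','w2.png');st=monitor.sense();print(st['tcp_pos'],st['q'].round(3))
g=s['pixels'][:,:,::-1];cv2.imwrite('pics/k2.png',cv2.resize(g[60:300,200:440],None,fx=2.5,fy=2.5,interpolation=cv2.INTER_CUBIC))
E
```

```text
t: 6.0
tcp_pos: [0.6618, -0.2437, 0.1773]
tool_rot: [0.123, 0.992, -0.0, 0.001]
force: [4.0, -0.2, -2.7]
finger_gap: 0.122
gripper_force: 30.6
[ 3.98429164 -0.1783717  -2.72826251] [-0.12107273 -0.49131345 -0.03113663] bar yaw -0.24587258419645852
t: 6.9
tcp_pos: [0.6611, -0.2434, 0.2825]
tool_rot: [0.123, 0.992, -0.0, 0.001]
force: [-0.6, 0.1, -0.8]
finger_gap: 0.449
gripper_force: 0.0
[ 0.66052425 -0.24309487  0.28096443] [-0.511  0.608  1.172 -0.     1.363 -1.834]
```

View pics/k2.png

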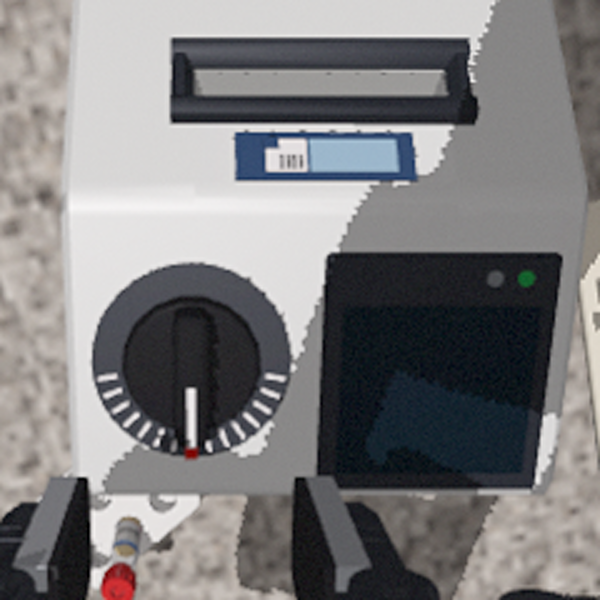

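The pointer line now meets the red mark at crop (191,453), with the bar straight along the viewer's x axis, so the knob is set. Next is the rack.

```bash
python3 -m pendant '[[[0.06,0,0,0,0,0,0.45],[0.06,0,0,0,0,0,0.45],[0.06,0,0,0,0,0,0.45],[0.06,0,0,0,0,0,0.45],[0.06,0,0,0,0,0,0.45],[0.011,0.057,0,0,0,0,0.45],[0.011,0.057,0,0,0,0,0.45],[0.011,0.057,0,0,0,0,0.45],[0.011,0.057,0,0,0,0,0.45],[0.011,0.057,0,0,0,0,0.45],[0.011,0.057,0,0,0,0,0.45],[0.011,0.057,0,0,0,0,0.45],[0.011,0.057,0,0,0,0,0.45],[0.011,0.057,0,0,0,0,0.45]]]'
python3 -m pendant '[[[0,0,0.007,0,0,-0.98,0.3],[0,0,0.007,0,0,-0.98,0.3],[0,0,0.007,0,0,-0.98,0.3],[0,0,0.007,0,0,-0.98,0.3],[0,0,0.007,0,0,-0.98,0.3],[0,0,0.007,0,0,-0.98,0.3],[0,0,0.007,0,0,-0.98,0.3],[0,0,0.007,0,0,-0.98,0.3],[0,0,0.007,0,0,-0.98,0.3],[0,0,0.007,0,0,-0.98,0.3],[0,0,0.007,0,0,-0.98,0.3],[0,0,0.007,0,0,-0.98,0.3],[0,0,0.007,0,0,-0.98,0.3],[0,0,0.007,0,0,-0.98,0.3],[0,0,0,0,0,0,0.3],[0,0,0,0,0,0,0.3]]]'
python3 - <<'E'
from h import *
s=snap('wrist','w3.png');st=monitor.sense();T=rot(st['tool_rot']);print(st['tcp_pos'],st['q'].round(3),np.arctan2(T[1,0],T[0,0]))
h=cv2.cvtColor(s['pixels'],cv2.COLOR_RGB2HSV)
m=cv2.inRange(h,(105,150,50),(128,255,255))
n,l,t,c=cv2.connectedComponentsWithStats(m)
for i in range(1,n):
    if t[i,4]>60:
        ys,xs=np.nonzero(l==i);p=onplane(s,np.c_[xs,ys],.064);print(t[i],p.mean(0).round(4),cv2.minAreaRect(np.float32(p[:,:2]*1000)))
E
```

```text
t: 8.35
tcp_pos: [0.4509, 0.2343, 0.2801]
tool_rot: [0.123, 0.992, -0.001, -0.002]
force: [0.7, -0.0, 0.4]
finger_gap: 0.446
gripper_force: 0.0
t: 9.95
tcp_pos: [0.4514, 0.2324, 0.2023]
tool_rot: [-0.643, 0.766, 0.001, -0.001]
force: [0.9, -0.2, -0.2]
finger_gap: 0.301
gripper_force: 0.0
[0.45175511 0.2325288  0.20271245] [ 0.255  0.433  1.767 -0.     0.944 -2.713] -1.7445869274527723
[282   0  18  28  92] [0.4153 0.0922 0.064 ] ((414.5813903808594, 92.79286193847656), (4.45999002456665, 21.242204666137695), 19.60226821899414)
[296   7  77  46 234] [0.3893 0.1108 0.064 ] ((383.5928649902344, 109.96998596191406), (57.70116424560547, 17.645143508911133), 4.851370811462402)
[270 155  10  92 728] [0.4517 0.2281 0.064 ] ((452.325927734375, 232.2554473876953), (80.27761840820312, 7.4749979972839355), 78.48696899414062)
```

View pics/w3.png

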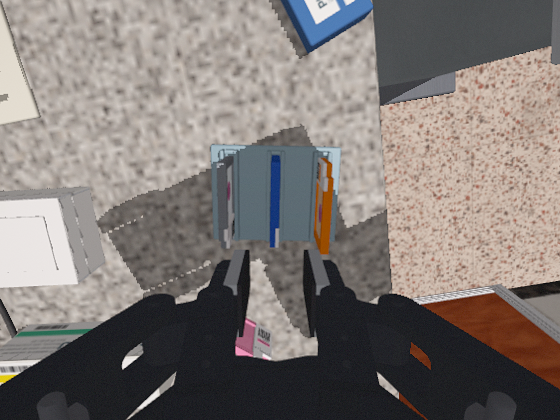

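The wrist view shows the blue slide at columns 270–281, rows 155–247, centred between the fingers. Its white frosted end and notch are at the bottom (277,238). Its centre is (0.452,0.232), within 1 mm of the TCP.

```bash
python3 -m pendant '[[[0,0,0.04,0,0,0,0.3],[0,0,0.04,0,0,0,0.3],[0,0,0.04,0,0,0,0.3],[0,0,0.03,0,0,0,0.3],[0,0,0.02,0,0,0,0.3],[0,0,0.011,0,0,0,0.3],[0,0,0,0,0,0,0.3]]]'
python3 -m pendant '[[[0,0,0,0,0,0,0],[0,0,0,0,0,0,0],[0,0,0,0,0,0,0],[0,0,0,0,0,0,0],[0,0,0,0,0,0,0],[0,0,0,0,0,0,0]]]' 60
python3 - <<'E'
from h import *
st=monitor.sense();T=rot(st['tool_rot']);print(st['tcp_pos'],st['q'].round(3),st['force'],st['ft_torque'],np.arctan2(T[1,0],T[0,0]))
E
```

```text
t: 10.7
tcp_pos: [0.4518, 0.2325, 0.0577]
tool_rot: [-0.644, 0.765, 0.0, -0.001]
force: [0.2, -0.7, -0.3]
finger_gap: 0.301
gripper_force: 0.0
t: 11.3
tcp_pos: [0.4527, 0.2329, 0.0593]
tool_rot: [-0.644, 0.765, -0.0, 0.001]
force: [-1.5, 0.3, 5.7]
finger_gap: 0.076
gripper_force: 60.7
[0.45268473 0.23285401 0.05932692] [ 0.255  0.683  1.863  0.     0.594 -2.714] [-1.51054977  0.25547462  5.65871169] [ 0.0765615   0.15329582 -0.0904792 ] -1.7428378666802875
```

```bash
python3 -m pendant '[[[0,0,-0.02,0,0,0,0],[0,0,-0.04,0,0,0,0],[0,0,-0.06,0,0,0,0],[0,0,-0.06,0,0,0,0],[0,0,-0.06,0,0,0,0],[0,0,-0.011,0,0,0,0],[0.047,-0.013,0,0,0,0,0],[0.047,-0.013,0,0,0,0,0],[0.047,-0.013,0,0,0,0,0],[0.047,-0.013,0,0,0,0,0],[0.047,-0.013,0,0,0,0,0],[0.047,-0.013,0,0,0,0,0],[0.047,-0.013,0,0,0,0,0],[0.047,-0.013,0,0,0,0,0],[0.047,-0.013,0,0,0,0,0],[0.047,-0.013,0,0,0,0,0],[0,0,0,0,0,0,0]]]' 60
python3 -m pendant '[[[0,0,0,0,0,0.993,0],[0,0,0,0,0,0.993,0],[0,0,0,0,0,0.993,0],[0,0,0,0,0,0.993,0],[0,0,0,0,0,0.993,0],[0,0,0,0,0,0.993,0],[0,0,0,0,0,0.993,0],[0,0,0,0,0,0.993,0],[0,0,0,0,0,0.993,0],[0,0,0,0,0,0.993,0],[0,0,0,0,0,0.993,0],[0,0,0,0,0,0.993,0],[0,0,0,0,0,0.993,0],[0,0,0,0,0,0.993,0],[0,0,0,0,0,0.993,0],[0,0,0,0,0,0.993,0],[0,0,0,0,0,0.993,0],[0,0,0,0,0,0.993,0]]]'
python3 -m pendant '[[[0,0,0,0,0,0.993,0],[0,0,0,0,0,0.993,0],[0,0,0,0,0,0.993,0],[0,0,0,0,0,0.993,0],[0,0,0,0,0,0.993,0],[0,0,0,0,0,0.993,0],[0,0,0,0,0,0.993,0],[0,0,0,0,0,0.993,0],[0,0,0,0,0,0.993,0],[0,0,0,-0.85,0,0,0],[0,0,0,-0.85,0,0,0],[0,0,0,-0.85,0,0,0],[0,0,0,-0.85,0,0,0],[0,0,0,-0.85,0,0,0],[0,0,0,-0.85,0,0,0],[0,0,0,0,0,0,0],[0,0,0,0,0,0,0]]]'
python3 - <<'E'
from h import *
s=snap('wrist','w4.png');s2=snap('scene','s4.png')
st=monitor.sense();T=rot(st['tool_rot']);print(st['tcp_pos'],st['q'].round(3),T.round(3).tolist(),np.arctan2(T[1,0],T[0,0]))
ps=-.248;M=np.array([.5843,-.1795,.125]);ax=np.array([.574*np.cos(ps),.574*np.sin(ps),-.819])
print('to mouth in tool',T.T@(M-st['tcp_pos']),'axis in tool',T.T@ax,'own y in tool',T.T@[-np.sin(ps),np.cos(ps),0])
h=np.zeros((600,800,3),np.uint8);h[:300,:400]=cv2.resize(cv2.imread('pics/w4.png'),(400,300));
h[300:,:400]=cv2.resize(cv2.imread('pics/s4.png')[120:270,230:430],(400,300));h[:300,400:]=cv2.resize(cv2.imread('pics/w4.png')[150:330,160:400],(400,300));h[300:,400:]=cv2.resize(cv2.imread('pics/s4.png'),(400,300));cv2.imwrite('pics/m4.png',h)
E
```

```text
t: 13.0
tcp_pos: [0.4639, -0.0274, 0.2628]
tool_rot: [-0.573, 0.813, -0.084, -0.057]
force: [0.5, -0.5, 0.0]
finger_gap: 0.074
gripper_force: 60.0
t: 14.8
tcp_pos: [0.4639, -0.025, 0.2628]
tool_rot: [0.441, 0.892, -0.089, 0.046]
force: [0.8, 0.8, -0.9]
finger_gap: 0.075
gripper_force: 59.9
t: 16.5
tcp_pos: [0.4641, -0.0298, 0.2639]
tool_rot: [0.781, 0.534, 0.089, 0.311]
force: [0.2, 0.9, -1.0]
finger_gap: 0.079
gripper_force: 60.0
[ 0.46504765 -0.03028832  0.26452738] [-0.094  0.223  2.145 -1.071  0.404  1.21 ] [[0.415, 0.777, 0.473], [0.889, -0.237, -0.391], [-0.192, 0.583, -0.789]] 1.1339937278101242
to mouth in tool [-0.05645365  0.04664172  0.22492371] axis in tool [ 0.26263242 -0.01198979  0.96494428] own y in tool [ 0.9640373  -0.03912248 -0.26287168]
```

View pics/m4.png

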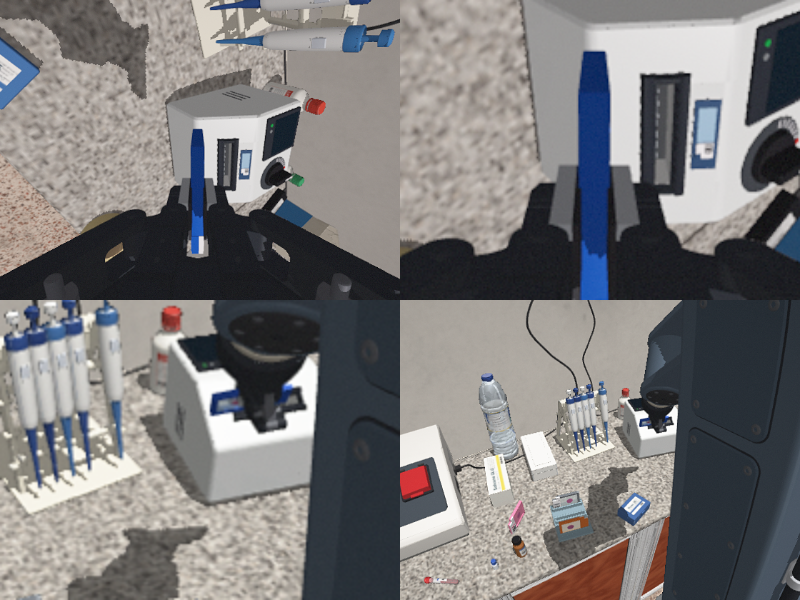

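The arm ran into its last-joint limit during the sideways move, so the pose is off: it is 0.14 m short and about 0.27 rad out. The slide is still squarely held, with the frosted end on the viewer's right. I'll work out the correction.

```bash
cat >> h.py <<'E'
ps=-.248;M=np.array([.5843,-.1795,.125]);ax=np.array([.574*np.cos(ps),.574*np.sin(ps),-.819])
X=np.array([-np.sin(ps),np.cos(ps),0]);D=np.c_[X,np.cross(ax,X),ax]
def rel(d):
    st=monitor.sense();T=rot(st['tool_rot'])
    print('q',st['q'].round(3),'shift/.8 now',(T.T@(M-ax*d-st['tcp_pos'])/.8).round(4),'turn/.12',(R.from_matrix(T.T@D).as_rotvec()/.12).round(3),'force tool',(T.T@st['force']).round(1),'shift in desired axes mm',(D.T@(M-ax*d-st['tcp_pos'])*1e3).round(1))
E
python3 -c "
from h import *
rel(.165)"
```

```text
q [-0.094  0.223  2.145 -1.071  0.404  1.21 ] shift/.8 now [-0.1247  0.0608  0.0821] turn/.12 [ 0.056  2.216 -0.337] force tool [ 1.  -0.8  1.1] shift in desired axes mm [-115.4   44.6   36.6]
```

```bash
python3 -m pendant '[[[-0.025,0.012,0.0165,0,0,0,0],[-0.025,0.012,0.0165,0,0,0,0],[-0.025,0.012,0.0165,0,0,0,0],[-0.025,0.012,0.0165,0,0,0,0],[-0.025,0.012,0.0165,0,0,0,0],[0,0,0,0.01,0.55,-0.08,0],[0,0,0,0.01,0.55,-0.08,0],[0,0,0,0.01,0.55,-0.08,0],[0,0,0,0.01,0.55,-0.08,0],[0,0,0,0,0,0,0],[0,0,0,0,0,0,0]]]'
python3 -c "
from h import *
rel(.165);rel(.1)"
```

```text
t: 17.7
tcp_pos: [0.4859, -0.1551, 0.2543]
tool_rot: [0.777, 0.555, 0.118, 0.273]
force: [0.3, 0.1, -0.7]
finger_gap: 0.072
gripper_force: 60.0
q [-0.521  0.244  2.113 -0.072  0.18  -0.124] shift/.8 now [ 0.0008  0.011  -0.0015] turn/.12 [-0.206  1.391 -0.245] force tool [ 0.3 -0.2  0.7] shift in desired axes mm [ 0.5  8.8 -0.9]
q [-0.521  0.244  2.113 -0.072  0.18  -0.124] shift/.8 now [0.0143 0.0128 0.0786] turn/.12 [-0.206  1.391 -0.245] force tool [ 0.3 -0.2  0.7] shift in desired axes mm [ 0.5  8.8 64.1]
```

```bash
python3 -m pendant '[[[0.004,0.004,0.023,0,0,0,0],[0.004,0.004,0.023,0,0,0,0],[0.004,0.004,0.023,0,0,0,0],[0,0,0,-0.04,0.28,-0.05,0],[0,0,0,-0.04,0.28,-0.05,0],[0,0,0,-0.04,0.28,-0.05,0],[0,0,0,-0.04,0.28,-0.05,0],[0,0,0,-0.04,0.28,-0.05,0],[0,0,0,0,0,0,0],[0,0,0,0,0,0,0]]]'
python3 -c "
from h import *
rel(.1)"
```

```text
t: 18.7
tcp_pos: [0.5202, -0.1632, 0.2101]
tool_rot: [0.767, 0.572, 0.147, 0.249]
force: [-0.0, 0.9, -0.2]
finger_gap: 0.077
gripper_force: 60.0
q [-0.555  0.374  2.085  0.71   0.134 -0.945] shift/.8 now [0.0008 0.0069 0.0093] turn/.12 [-0.243  0.69  -0.126] force tool [ 0.9 -0.3 -0. ] shift in desired axes mm [-0.1  5.3  7.7]
```

```bash
python3 -m pendant '[[[0.001,0.007,0,-0.04,0.11,-0.02,0],[0,0,0,-0.04,0.11,-0.02,0],[0,0,0,-0.04,0.11,-0.02,0],[0,0,0,-0.04,0.11,-0.02,0],[0,0,0,-0.04,0.11,-0.02,0],[0,0,0,-0.04,0.11,-0.02,0],[0,0,0,0,0,0,0],[0,0,0,0,0,0,0],[0,0,0,0,0,0,0]]]'
python3 - <<'E'
from h import *
rel(.1)
s=snap('wrist','w5.png')
st=monitor.sense();tc=st['tcp_pos'];T=rot(st['tool_rot'])
o=cv2.imread('pics/w5.png')[60:360,120:440];cv2.imwrite('pics/c5.png',cv2.resize(o,(640,600),interpolation=cv2.INTER_CUBIC))
E
```

```text
t: 19.6
tcp_pos: [0.5249, -0.1634, 0.2132]
tool_rot: [0.753, 0.585, 0.184, 0.238]
force: [0.0, 0.6, -0.6]
finger_gap: 0.076
gripper_force: 60.0
q [-0.612  0.374  2.09   1.129  0.225 -1.422] shift/.8 now [-0.0012 -0.0003  0.0094] turn/.12 [-0.005  0.026 -0.002] force tool [ 0.6 -0.4  0.4] shift in desired axes mm [-1.  -0.2  7.5]
```

View pics/c5.png

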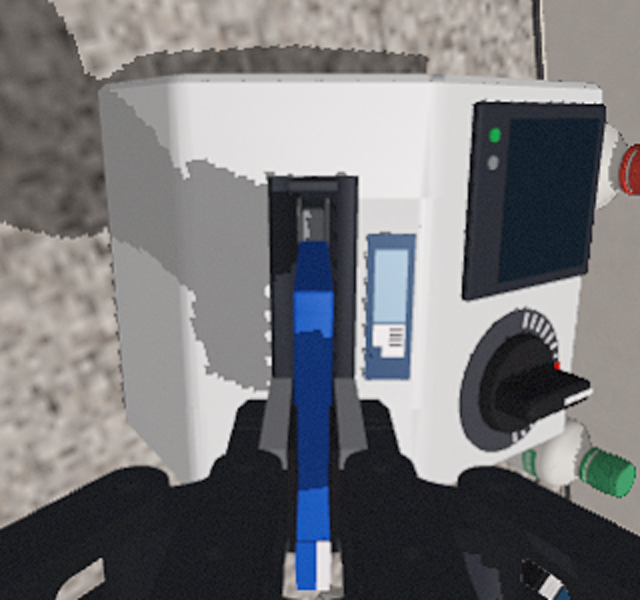

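The view shows the slide axis at crop column 314, matching the middle of the slot lips (columns 270–357), so its thickness is aligned with the slot. Now I check the lengthwise centring.

Run:
```python
from h import *
s=snap('wrist');st=monitor.sense();T=rot(st['tool_rot']);tc=st['tcp_pos']
e=T.T@(np.array(s['eye'])-tc)
def hit(row,z,col=277):
    r=T.T@rot(s['attitude'])@rays(s,[(col,row)])[0]; return (e+r*(z-e[2])/r[2])*1e3
print('slide far corner',hit(180.5,.0505));print('opening end',hit(155,.0925-.005),'outer lip end',hit(148.5,.0925-.005))
g=cv2.cvtColor(s['pixels'],cv2.COLOR_RGB2GRAY);print(g[140:190,277])
print('depth lip',bydepth(s,[(262,170),(295,170)]), [(T.T@(p-tc)*1e3).round(1) for p in bydepth(s,[(262,170),(295,170),(230,150)])])
print('M in tool',T.T@(M-tc)*1e3)
```

```text
slide far corner [35.79476548  0.72666005 50.5       ]
opening end [46.12193748  0.80098234 87.5       ] outer lip end [50.39232408  0.79779478 87.5       ]
[229 230 229 229 230 230 234 212  62  19  40  67  72  74  65  51  35  39
  39  35  33  34  36  39  62  75  82  80  81  80  82  78  80  82  80  81
  81  81  82  76  61  35  43  39  37  40  44  33  39  39]
depth lip [[ 0.58171385 -0.14307881  0.12435499]
 [ 0.60073092 -0.14796179  0.13762535]] [array([ 34. ,  -9.9, 101.4]), array([ 33.9,  13.8, 101.8]), array([ 47.7, -33.1, 106.7])]
M in tool [ -0.67837752  -0.16203751 107.5167446 ]
```

The slide sits about 3.7 mm off-centre in the grip, towards the frosted end. I shift +3 mm along tool x, then feed in.

```bash
python3 -m pendant '[[[0.0038,0,0,0,0.026,0,0],[0,0,0.009,0,0,0,0],[0,0,0.009,0,0,0,0],[0,0,0.009,0,0,0,0],[0,0,0.009,0,0,0,0],[0,0,0.009,0,0,0,0],[0,0,0.009,0,0,0,0],[0,0,0,0,0,0,0],[0,0,0,0,0,0,0]]]'
python3 -c "
from h import *
rel(.0235)"
python3 -m pendant '[[[0,0,0.006,0,0,0,0],[0,0,0.006,0,0,0,0],[0,0,0.006,0,0,0,0],[0,0,0.006,0,0,0,0],[0,0,0.006,0,0,0,0],[0,0,0,0,0,0,0]]]'
python3 -c "
from h import *
rel(.0235)"
```

```text
t: 20.6
tcp_pos: [0.5495, -0.1665, 0.1777]
tool_rot: [0.753, 0.586, 0.185, 0.237]
force: [0.3, -0.2, -0.8]
finger_gap: 0.073
gripper_force: 60.0
q [-0.585  0.476  2.064  1.478  0.192 -1.755] shift/.8 now [-0.0051  0.      0.051 ] turn/.12 [-0.006 -0.003 -0.005] force tool [-0.1 -0.2  0.9] shift in desired axes mm [-4.1 -0.  40.8]
t: 21.2
tcp_pos: [0.563, -0.1701, 0.1581]
tool_rot: [0.753, 0.585, 0.185, 0.237]
force: [-0.5, -0.3, 0.1]
finger_gap: 0.073
gripper_force: 60.0
q [-0.574  0.53   2.044  1.672  0.186 -1.943] shift/.8 now [-0.0048 -0.0003  0.021 ] turn/.12 [-0.003 -0.001 -0.007] force tool [-0.4 -0.3 -0.4] shift in desired axes mm [-3.9 -0.2 16.8]
```

```bash
python3 -m pendant '[[[0,0,0.005,0,0,0,0],[0,0,0.005,0,0,0,0],[0,0,0.003,0,0,0,0],[0,0,0,0,0,0,0],[0,0,0,0,0,0,0]]]'
python3 -c "
from h import *
rel(.0235)"
python3 -m pendant '[[[0,0,0.003,0,0,0,0],[0,0,0.002,0,0,0,0],[0,0,0,0,0,0,0],[0,0,0,0,0,0,0]]]'
python3 -c "
from h import *
rel(.0235)"
```

```text
t: 21.7
tcp_pos: [0.5687, -0.1716, 0.1499]
tool_rot: [0.753, 0.586, 0.185, 0.237]
force: [-0.5, -0.4, 2.0]
finger_gap: 0.079
gripper_force: 60.2
q [-0.57   0.553  2.036  1.751  0.186 -2.02 ] shift/.8 now [-0.0048 -0.0004  0.0084] turn/.12 [ 0.001 -0.    -0.005] force tool [-0.5  0.8 -1.8] shift in desired axes mm [-3.9 -0.3  6.7]
t: 22.1
tcp_pos: [0.5711, -0.1722, 0.1464]
tool_rot: [0.753, 0.585, 0.185, 0.237]
force: [-0.9, 0.8, 2.5]
finger_gap: 0.078
gripper_force: 60.4
q [-0.568  0.562  2.032  1.78   0.186 -2.048] shift/.8 now [-0.0048 -0.0004  0.0031] turn/.12 [ 0.    -0.001 -0.006] force tool [ 0.6  0.5 -2.7] shift in desired axes mm [-3.8 -0.3  2.5]
```

```bash
python3 -m pendant '[[[0,0,0.0025,0,0,0,0],[0,0,0,0,0,0,0],[0,0,0,0,0,0,0]]]'
python3 -c "
from h import *
rel(.0235)"
python3 -m pendant '[[[0,0,0.002,0,0,0,0],[0,0,0,0,0,0,0],[0,0,0,0,0,0,0]]]'
python3 -c "
from h import *
rel(.0235)"
python3 -m pendant '[[[0,0,0.0015,0,0,0,0],[0,0,0,0,0,0,0],[0,0,0,0,0,0,0]]]'
python3 -c "
from h import *
rel(.0235)"
```

```text
t: 22.4
tcp_pos: [0.572, -0.1724, 0.1449]
tool_rot: [0.753, 0.585, 0.185, 0.237]
force: [-3.4, 0.5, 5.6]
finger_gap: 0.073
gripper_force: 61.0
q [-0.567  0.566  2.03   1.795  0.186 -2.063] shift/.8 now [-0.0048 -0.0004  0.0008] turn/.12 [ 0.001 -0.    -0.006] force tool [-0.3  0.4 -6.5] shift in desired axes mm [-3.9 -0.3  0.6]
t: 22.7
tcp_pos: [0.5721, -0.1723, 0.1447]
tool_rot: [0.753, 0.585, 0.185, 0.238]
force: [-9.7, 1.8, 16.0]
finger_gap: 0.077
gripper_force: 62.7
q [-0.567  0.567  2.031  1.807  0.186 -2.074] shift/.8 now [-0.0049 -0.0003  0.0005] turn/.12 [ 0.006  0.004 -0.006] force tool [ -0.6   1.1 -18.7] shift in desired axes mm [-4.  -0.2  0.4]
t: 23.0
tcp_pos: [0.5722, -0.1723, 0.1445]
tool_rot: [0.753, 0.585, 0.185, 0.238]
force: [-15.7, 3.5, 24.4]
finger_gap: 0.076
gripper_force: 64.1
q [-0.566  0.567  2.031  1.815  0.186 -2.082] shift/.8 now [-0.005  -0.0002  0.0003] turn/.12 [ 0.011  0.008 -0.007] force tool [ -0.5   0.9 -29.2] shift in desired axes mm [-4.  -0.2  0.2]
```

```bash
python3 -m pendant '[[[0,0,-0.0018,0,0,0,0],[0,0,0,0,0,0,0],[0,0,0,0,0,0,0],[0,0,0,0,0,0,0]]]'
python3 - <<'E'
from h import *
rel(.0235)
w=snap('wrist')['pixels'][:,:,::-1];t=snap('top')['pixels'][:,:,::-1]
o=np.zeros((600,800,3),np.uint8);o[:,:480]=cv2.resize(w[60:360,150:390],(480,600),interpolation=cv2.INTER_CUBIC)
o[:300,500:780]=cv2.resize(t[215:275,200:256],(280,300));o[300:,480:]=cv2.resize(t[105:205,345:450],(320,300));cv2.imwrite('pics/f.png',o)
E
```

```text
t: 23.4
tcp_pos: [0.5722, -0.1724, 0.1447]
tool_rot: [0.753, 0.585, 0.185, 0.238]
force: [-9.0, 2.4, 15.1]
finger_gap: 0.076
gripper_force: 62.3
q [-0.567  0.567  2.03   1.805  0.186 -2.072] shift/.8 now [-0.0049 -0.0003  0.0005] turn/.12 [ 0.006  0.003 -0.006] force tool [  0.1   1.1 -17.7] shift in desired axes mm [-3.9 -0.3  0.4]
```

View pics/f.png

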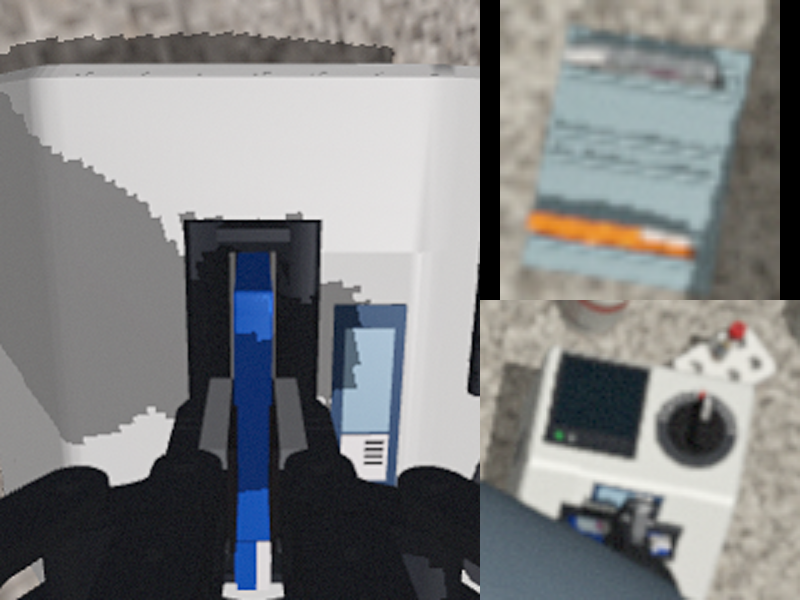

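The slide is inside the slot lips (crop columns 230–275). Its white label and frosted end are up and at the viewer's right. The pointer is at the red mark, and the orange and grey slides still stand in the rack. It is pressing on the hard stop with about 18 N, so I hand in.

```bash
python3 -c "
from station import job
print(job.sign_off())"
```

```text
the job is handed in; nothing more can be done
None
```

The job is handed in at about 23 s: the knob pointer is at the red mark, the blue slide is held fully home against the stop (label up, frosted end right), and the orange and grey slides still stand in the rack.

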